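# Hold the field probe in the guide above the coil

## Robot

A 7-joint arm with a two-finger parallel gripper is mounted at the origin on the work surface. World frame = base frame: x ahead of the robot, y to its left, z up, the work surface at z = 0. Lengths are in m, angles in rad, forces in N, time in s.
With the tool pointing down it reaches from about 0.425 to 0.95 m from the base axis. Payload 4.7 kg.
Tool frame: the origin (TCP) lies on the centre line of the jaws, within the pads' length; the fingertips stand robot.nose_length ahead of it and the grasp point (between the pads) lies 8 mm behind it (robot.nose_length is the distance from the TCP to the fingertips, in m); z points along the fingers, x is the direction in which the jaws open and shut, and the axes are right-handed (so a half turn about z gives the same grasp; the last joint's range is limited). The gripper opens to 85 mm and grips with 20 to 120 N. Pads are 22 mm wide; open, the fingers measure 114 mm over their backs; the gripper's body (76 mm by 85 mm) begins 54 mm behind the grasp point. The pads swing forward as they close: fully open they stand 13 mm farther back than shut.
Start: joints at [1.264, 0.469, -0.049, 1.532, 0.024, 1.141, -0.082], TCP at [0.185, -0.649, 0.242] pointing down, gripper open.
Joint ranges: [-2.59, 2.59], [-0.33, 1.99], [-1.39, 1.29], [0.1, 2.45], [-1.04, 4.18], [0.21, 1.99], [-2.66, 2.66]. Speed limits (rad/s): [2.57, 2.57, 3.14, 3.14, 3.14, 3.14, 3.14].

## Interface

Orientations are given as [roll, pitch, yaw] about the fixed x, y, z axes, in that order (R = Rz(yaw) Ry(pitch) Rx(roll)).
In Python, from plant import robot gives the robot as it stands. Calls block until the motion is done:
- robot.goto(position, orientation): joint-space move of the TCP to a pose.
- robot.move_straight(position, vel=0.15, attitude=None, contact_N=None): straight line of the TCP; attitude=None keeps the orientation; vel is the mean speed in m/s. With contact_N (N) it stops when the force on the tool has changed by that much, and returns True; else False.
- robot.move_joints(angles): joint-space move.
- robot.grip(opening, strength=None): opening from 0.0 (shut) to 1.0 (fully open); strength is the grip in N (None keeps the last); returns when the fingers have stopped.
- robot.sleep(seconds).
- robot.inverse_kinematics(position, orientation): joint angles nearest the present ones, or None.
- robot.sense(): the state.
- robot.grab_frame(name): name is "scene" or "top" or "wrist"; returns a dict with "image" (400x640x3 uint8, red, green, blue), "range_z" (400x640 float32, m along the optical axis (not along the pixel's ray), 0 where there is no reading), "fx", "fy", "cx", "cy" (pixels), "R" (3x3) and "t" (3): a world point X has camera coordinates R X + t. Camera axes: x right, y down, z forward; pixel columns grow to the right and rows downward; lengths in m; the calibration is good to about 2 mm. A picture is of the moment at which its call begins.
A pose or a line that the arm cannot do raises robot.IKError and nothing moves.
- robot.close_job(): hands the job in, once; it reports no verdict.
The state is a dict: "t": time; "joint_pos": joint angles; "joint_velocities": joint speeds; "effort": joint torques, N m; "tcp_pos": TCP position; "tcp_rot": TCP orientation; "wrist_force": force on the tool from outside, world axes, zero at the start; "torque": the same for the moment, N m; "opening": opening from 0.0 (shut) to 1.0 (fully open).
Only numpy, scipy, OpenCV 4.12 (cv2) and the standard library are available. Lean on these libraries where they do the work, as an engineer would, in place of code of your own. Each camera call takes 0.05 s, during which the arm holds its last target. There are 200 camera calls.

## Task

On the test jig, push the sliding guide bridge fully home, away from the robot, against its stop, then swing the red lock lever all the way round to lock it. Then lift the orange probe out of its stand, lower its rod from above through the brass guide hole without ever touching the jig, and stop with the tip about halfway across the gap between the bridge and the copper coil under it. Finish while still holding the probe there in the gripper, upright, still and centred in the hole, and leave the blue probe and everything else on the bench alone.

Things in the scene. Friction and masses are not known exactly. Their poses are not given: they have to be found in the camera images.
- jig: Test jig, fixed on the bench: blue base 240 (its x) x 200 (its y) x 12 mm with a green circuit board between two dark rails along x. Origin: centre of its underside; its x axis is the way the guide bridge slides home (away from the robot, turned up to 20 degrees). Board parts reach at most 42 mm above the bench, as do the two rail end stops at the far end.
- guide (a joint): Travel of the guide bridge along the jig's +x, m: 0 = nearest the robot, 0.090 = home against its hard stop. Starts at 0 to 0.035, stays where left (about 2 N of friction). The bridge is a grey plate 70 (x) x 124 (y) x 12 mm, underside 72 mm and top 84 mm above the bench, on two side legs (beyond y = +-48 mm); a red push plate hangs at its near edge.
- push_face (a point): Centre of the robot-side face of the red push plate on the near edge of the bridge, 67 mm above the bench. Plate 60 mm wide (jig y), from 50 to 84 mm above the bench, facing the jig's -x. It rides with the bridge.
- bore (a point): Centre of the mouth of the vertical guide hole, at the top of the brass collar, 90 mm above the bench, in the middle of the bridge (41 mm along jig +x from the push face); rides with the bridge. The bore is 16 mm in diameter and 18 mm long: it opens again at the bridge's underside, 72 mm above the bench. Collar 28 mm outside diameter, 6 mm proud of the plate.
- lock (a joint): Angle of the red lock lever about a vertical hinge at the jig's left (+y) side, rad: starts at 0 to 0.25; at 0 its handle points to the jig's +y; grows counter-clockwise seen from above to 1.57 (stop, locked), handle towards the jig's -x, the robot's side, and its short tongue behind the bridge's leg. Stays where left (friction 0.05 N m).
- lock_knob (a point): Middle of the graspable part of the black round upright knob at the end of the lever's handle: 16 mm diameter, free from 34 to 84 mm above the bench (this point 68 mm), 70 mm from the hinge. The flat lever arm below it lies 26 to 34 mm above the bench. Moves with the lever.
- lock_pivot (a point): Point on the lever's vertical hinge axis, 68 mm above the bench; fixed on the jig at x = +7.5, y = +85 mm.
- stand: Fixed probe stand, black and grey, 170 (its x) x 70 (its y) x 95 mm high, origin at the centre of its underside. Its top plate has two through holes 10 mm in diameter, 90 mm apart along its x. Stands at the left or at the right of the jig.
- probe: Orange field probe, loose, upright in one of the stand's holes. Origin: centre of the underside of its black shoulder disc (24 mm diameter, 4 mm thick), 95 mm above the bench at the start. Above it a square orange handle 18 x 18 mm from 4 to 70 mm over the origin, faces square to the body's x and y; below it a steel rod, 6 mm diameter, 85 mm long. z up along the rod. About 70 g.
- probe_tip (a point): Lower end of the orange probe's rod, on its axis, 85 mm below the probe's origin.
- other_probe: The same kind of probe with a blue handle in the other hole; leave it.
- cleaner: Clear bottle with a red cap, 60 mm diameter, 150 mm tall, on the side opposite the stand; origin under its base. Leave it.
- spool: Grey flanged spool, 60 mm diameter, 40 mm high, at the far left of the jig. Leave it.
- spare_board: Loose green circuit board 70 x 110 mm with parts up to 22 mm high, lying at the far right of the jig. Leave it.
- screwdriver: Screwdriver 170 mm long with a yellow handle, lying on the robot's side of the jig at the right. Leave it.
- tweezers: Steel tweezers 130 mm long, lying on the robot's side of the jig at the left. Leave them.
- tip_tin: Small open brass tin, 64 mm diameter, 35 mm high, at the right on the robot's side. Leave it.
- coil (a point): Centre of the top of the copper coil (32 mm diameter) fixed on the board, 36 mm above the bench, at x = +50, y = 0 mm of the jig: exactly below the bore when the bridge is home.
Mind the look-alikes: they are no part of the job. Several things have the shape of the probe; the one meant has the colours described above.

How it is judged:
On the way, in this order (a step that is already met when the one before it is completed fails the run):
1. the guide bridge is pushed home (value of joint guide above 0.085 m), for 0.2 s.
2. the lock lever is swung round with the bridge still home (value of joint lock above 1.35 rad and value of joint guide above 0.085 m), for 0.2 s.
3. the orange probe is lifted out of its stand and above the bridge (height (world z) of probe_tip above 0.096 m and contact force between probe and the fingers above 0.5 N), for 0.1 s.
At the end, for the whole second after the job is handed in: Bridge home (above 0.085 m), lever locked (above 1.35 rad); the gripper holds the orange probe still and upright (0.09 rad), its tip within 3.5 mm of the bore axis and 25 to 47 mm below the collar top (7 to 29 mm under the bridge), touching neither jig nor stand (all of step 2 and horizontal distance between probe_tip and bore below 0.0035 m and z of probe_tip in the frame of bore between -0.047 and -0.025 m and angle between probe's own z axis and vertical below 0.09 rad and linear speed of probe below 0.02 m/s and contact force between probe and the fingers above 0.5 N and contact force between probe and jig below 0.1 N and contact force between probe and stand below 0.1 N); the arm keeps its last pose, push and grip.
It fails at once if the orange probe touches the jig, its bridge, the bore wall, the coil or the board (contact force between probe and jig above 0.2 N).
It fails at once if the blue probe is disturbed (distance of other_probe from where it was at the start of the episode above 0.02 m).
It fails at once if a bystander is displaced by more than 30 mm (distance of any of cleaner, spool, spare_board, screwdriver, tweezers, tip_tin from where it was at the start of the episode above 0.03 m).
It also fails if it takes over 72 s, if anything falls off the work surface, if the arm or the gripper's body presses on something with over 40 N, if the wrist force passes 120 N, or if a joint passes its speed limit or range.

## Working session

There is one attempt and no reset: what is moved stays moved. The work goes in short steps, each a Python script; the robot and the scene stay as the last script left them, time stands still between calls to the robot, and variables do not carry over. Pictures are saved under pics/ and viewed, on a budget of 10 in all, crops included, one or two more only if the job needs it, and the job is handed in when it is done.

```bash
mkdir -p pics; ls; cat > h.py <<'E'
import numpy as np, cv2
from plant import robot
def world(f):
    z=f["range_z"]; v,u=np.mgrid[:z.shape[0],:z.shape[1]]
    P=np.stack([(u-f["cx"])/f["fx"]*z,(v-f["cy"])/f["fy"]*z,z],-1)
    W=(P-f["t"])@f["R"]   # R^T (P-t)
    W[z==0]=np.nan
    return W
def save(n,im): cv2.imwrite("pics/"+n,im[:,:,::-1])
E
python3 - <<'E'
from h import *
f={}
for n in ("top","scene"):
    f[n]=robot.grab_frame(n); np.savez(""+n+".npz",**f[n])
save("a.png",f["top"]["image"]);save("b.png",f["scene"]["image"])
s=robot.sense();print(robot.nose_length,s["t"],s["tcp_pos"],s["tcp_rot"],s["opening"])
E
```

```text
pics
0.011 0.1 [ 0.18495808 -0.64865306  0.24136004] [ 3.14152961e+00  1.74229871e-03 -1.29303441e+00] 0.9947142793414041
```

View pics/a.png

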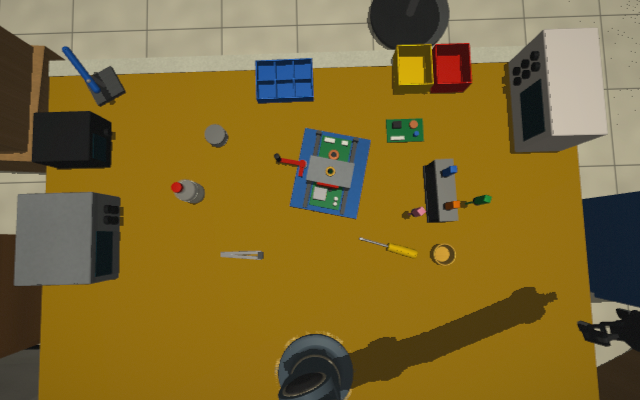

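View pics/b.png

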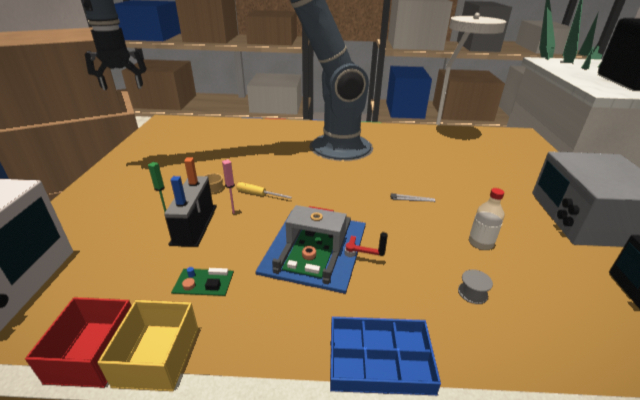

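Top view: the bridge is at (330,172), with the collar at (330,171). The red lever's knob is at (277,158). The stand is at (441,190).

Candidates for the probe, by top-view pixel:
- orange: (453,204), in the stand
- blue: (449,170), in the stand
- pink: (418,211), free-standing
- green: (482,200), free-standing

I choose the orange one in the stand.

```bash
python3 - <<'E'
from h import *
f=dict(np.load("top.npz")); W=world(f); im=f["image"]; hsv=cv2.cvtColor(im,cv2.COLOR_RGB2HSV)
crop=lambda a,r0,r1,c0,c1:a[r0:r1,c0:c1]
big=cv2.resize(im[120:225,265:500],None,fx=3.4,fy=3.4,interpolation=cv2.INTER_CUBIC); save("c.png",big)
print("cam",-f["R"].T@f["t"], f["fx"])
H,S,V=[hsv[...,i].astype(int) for i in range(3)]
u=np.arange(640)[None]+0*H; v=np.arange(400)[:,None]+0*H
def rep(n,m):
    p=W[m]; p=p[~np.isnan(p[:,0])]; 
    if len(p)==0: print(n,0);return
    print(n,len(p),"med",np.median(p,0).round(4),"min",p.min(0).round(4),"max",p.max(0).round(4))
box=lambda c0,c1,r0,r1:(u>=c0)&(u<c1)&(v>=r0)&(v<r1)
Z=W[...,2]
J=box(285,375,122,225)
base=J&(H>100)&(H<125)&(S>120)
rep("base",base&(Z<.03))
mm=base&(Z<.03); p=W[mm][:,:2].astype(np.float32); r=cv2.minAreaRect(p*1000); print(r)
plate=J&(Z>.078)&(Z<.088)
rep("plate",plate); print(cv2.minAreaRect(W[plate][:,:2].astype(np.float32)*1000))
rep("collar",J&(Z>.0875)&(Z<.1))
rep("knob",box(268,290,148,168)&(Z>.06))
rep("red",box(268,345,150,200)&((H<6)|(H>174))&(S>150))
st=box(420,465,150,230)
sp=st&(Z>.09)&(Z<.1); rep("stand",sp); print(cv2.minAreaRect(W[sp][:,:2].astype(np.float32)*1000))
for n,b in (("orange",box(440,466,195,215)),("blue",box(440,462,160,182)),("pink",box(405,430,200,222)),("green",box(460,500,190,210))):
    rep(n,b&(Z>.13))
    rep(n+" top",b&(Z>.159))
E
```

```text
cam [ 0.38893826 -0.03831575  1.12742923] 381.04716208166246
base 2082 med [ 0.555  -0.0785  0.0116] min [ 0.4349 -0.1771  0.0046] max [0.7085 0.0623 0.0273]
((572.03076171875, -57.96311950683594), (197.015380859375, 238.1826171875), 77.6126708984375)
plate 1101 med [ 0.5614 -0.0563  0.0836] min [ 0.5179 -0.1241  0.0781] max [0.6099 0.0098 0.088 ]
((560.2783813476562, -56.68534851074219), (123.98493957519531, 76.26023864746094), 77.13382720947266)
collar 63 med [ 0.562  -0.0574  0.0889] min [ 0.5213 -0.1177  0.0876] max [0.5981 0.0009 0.0925]
knob 35 med [0.6096 0.0891 0.0823] min [0.6036 0.0827 0.0604] max [0.6187 0.0977 0.0875]
red 212 med [0.5916 0.0259 0.0357] min [ 0.5181 -0.078   0.0273] max [0.6134 0.0859 0.0888]
stand 971 med [ 0.5004 -0.3674  0.0944] min [ 0.4167 -0.3988  0.09  ] max [ 0.5866 -0.3437  0.0999]
((501.9969482421875, -371.1799621582031), (169.9849395751953, 51.9161262512207), 1.3987146615982056)
orange 84 med [ 0.4565 -0.3676  0.1627] min [ 0.4477 -0.3813  0.1309] max [ 0.4654 -0.3626  0.1669]
orange top 52 med [ 0.4567 -0.3714  0.1639] min [ 0.4489 -0.3813  0.1601] max [ 0.4647 -0.3628  0.1669]
blue 86 med [ 0.5448 -0.3659  0.1619] min [ 0.5377 -0.3796  0.1317] max [ 0.5545 -0.3598  0.1686]
blue top 52 med [ 0.5462 -0.3693  0.1635] min [ 0.5385 -0.3796  0.1596] max [ 0.5545 -0.3598  0.1686]
pink 68 med [ 0.4423 -0.2833  0.153 ] min [ 0.432  -0.2956  0.1311] max [ 0.454  -0.2739  0.158 ]
pink top 0
green 84 med [ 0.4682 -0.4522  0.1525] min [ 0.4489 -0.4662  0.1314] max [ 0.4798 -0.3803  0.1654]
green top 3 med [ 0.4515 -0.3812  0.1637] min [ 0.4489 -0.3813  0.1632] max [ 0.454  -0.3803  0.1654]
```

View pics/c.png

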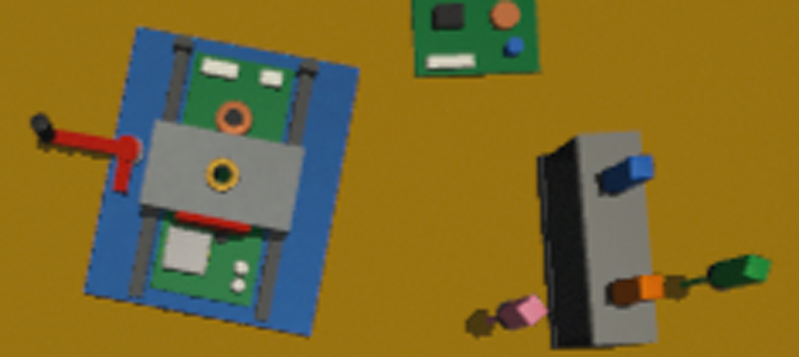

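The crop shows the orange probe in the near hole of the stand (crop (650,288)) and the bridge facing its red plate (crop (213,220)). The lever points left, with its knob at crop (40,127). From these I get jig yaw ≈ -12.4°, guide ≈ 0.031 m and lever ≈ 0.05 rad. Next I push the bridge home.

```bash
cat >> h.py <<'E'
YAW=np.radians(-12.5); O=np.array([.572,-.058])
xj=np.array([np.cos(YAW),np.sin(YAW)]); yj=np.array([-xj[1],xj[0]])
def J(x,y,z): return [*(O+x*xj+y*yj),z]
def down(yaw): return [np.pi,0,yaw]
def wrap(a): return (a+np.pi)%(2*np.pi)-np.pi
def st(m=""):
    s=robot.sense(); print(m,"t",round(s["t"],2),"tcp",np.round(s["tcp_pos"],4),"yaw",round(s["tcp_rot"][2],3),"F",np.round(s["wrist_force"],1),"op",round(s["opening"],3),"j",np.round(s["joint_pos"],2))
    return s
E
python3 - <<'E'
from h import *
o=down(wrap(YAW-np.pi/2))
robot.goto(J(-.088,0,.2),o); st("above")
robot.grip(0.0,40)
robot.move_straight(J(-.088,0,.062),vel=.2); st("low")
print(robot.move_straight(J(-.065,0,.062),vel=.1,contact_N=15)); 
hit=robot.move_straight(J(.006,0,.062),vel=.06,contact_N=15); s=st("push")
d=s["tcp_pos"][:2]-O; print(hit,"jig",d@xj,d@yj)
f=robot.grab_frame("top"); W=world(f); v,u=np.mgrid[:400,:640]
m=(u>285)&(u<375)&(v>122)&(v<225)
save("d.png",cv2.resize(f["image"][110:235,255:415],None,fx=4,fy=4,interpolation=cv2.INTER_CUBIC))
E
```

```text
above t 2.52 tcp [ 0.4863 -0.0398  0.2   ] yaw -1.79 F [ 0.1 -0.7  0.1] op 1.0 j [ 0.45  0.25 -0.53  1.99  0.16  0.94 -1.95]
low t 4.13 tcp [ 0.4869 -0.0388  0.0627] yaw -1.789 F [-0.6 -0.1 -0.4] op 0.004 j [ 0.35  0.46 -0.45  2.11  0.32  0.64 -2.1 ]
False
push t 5.53 tcp [ 0.5708 -0.0578  0.0611] yaw -1.79 F [ 0.3  1.1 -0.7] op -0.004 j [ 0.35  0.57 -0.43  1.91  0.33  0.74 -2.06]
True jig -0.0012403478069386304 -5.0653487522607195e-05
```

View pics/d.png

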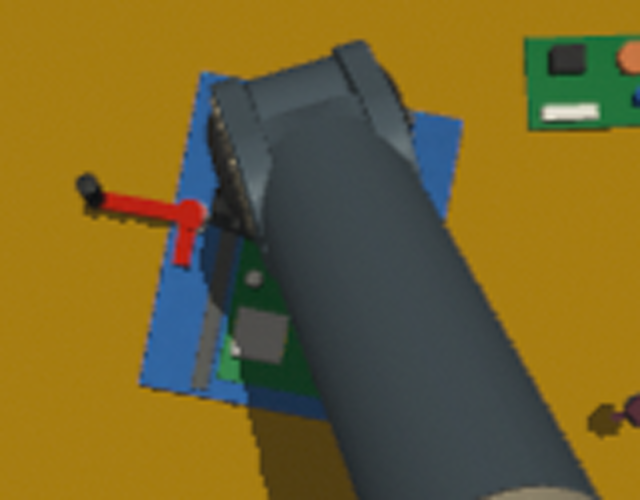

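The picture shows the arm covering the bridge, with the lever still at its start (knob at crop (90,187)). The push stopped on contact at jig x = -1.2 mm, where home is expected at about -2 mm. I'll push once more to confirm, then swing the lever.

```bash
cat >> h.py <<'E'
def knob(th,z=.060): return J(.0075-.07*np.sin(th),.085+.07*np.cos(th),z)
E
python3 - <<'E'
from h import *
hit=robot.move_straight(J(.008,0,.062),vel=.05,contact_N=25); s=robot.sense(); d=np.array(s["tcp_pos"][:2])-O; print(hit,"jig",d@xj,d@yj)
robot.sleep(.2)
robot.move_straight(J(-.03,0,.062),vel=.2)
robot.move_straight(J(-.03,0,.16),vel=.25)
for k in (0,np.pi,-np.pi):
    print(k,[None if (q:=robot.inverse_kinematics(knob(t),down(wrap(YAW+t+k)))) is None else np.round(q,2) for t in (.05,.8,1.6)])
E
```

```text
True jig -0.0013730453278894164 -0.000261526134425451
0 [array([ 0.32,  0.72, -0.77,  1.8 ,  0.63,  0.89, -0.91]), array([ 0.45,  0.72, -0.94,  1.92,  0.75,  0.9 , -0.29]), array([ 0.68,  0.83, -1.18,  1.99,  0.93,  1.01,  0.42])]
3.141592653589793 [array([ 0.54,  0.94, -1.19,  1.79,  0.97,  1.13,  1.99]), array([-0.47,  0.53,  0.33,  1.97, -0.27,  0.68, -2.53]), array([ 0.21,  0.52, -0.46,  2.01,  0.35,  0.69, -2.23])]
-3.141592653589793 [array([ 0.54,  0.94, -1.19,  1.79,  0.97,  1.13,  1.99]), array([-0.47,  0.53,  0.33,  1.97, -0.27,  0.68, -2.53]), array([ 0.21,  0.52, -0.46,  2.01,  0.35,  0.69, -2.23])]
```

```bash
python3 - <<'E'
from h import *
robot.goto(knob(.05,.17),down(YAW+.05)); robot.grip(.6,40)
f=robot.grab_frame("wrist"); W=world(f); save("e.png",f["image"]); np.savez("e.npz",**f)
robot.move_straight(knob(.05),vel=.15,contact_N=15); st("at knob")
robot.grip(0.0,30); st("gripped")
for t in np.linspace(.05,1.6,11)[1:]:
    hit=robot.move_straight(knob(t),vel=.1,attitude=down(wrap(YAW+t)),contact_N=25 if t>1.3 else None)
s=st("end"); d=np.array(s["tcp_pos"][:2])-O-.0075*xj-.085*yj; print(hit,"theta",np.arctan2(-d@xj,d@yj),np.hypot(*d))
robot.sleep(.2); robot.grip(.5); p=s["tcp_pos"]; robot.move_straight([p[0],p[1],.19],vel=.25); st()
f=robot.grab_frame("wrist"); save("f.png",f["image"]); np.savez("f.npz",**f)
E
```

```text
at knob t 9.41 tcp [0.6101 0.0928 0.0609] yaw -0.168 F [ 0.2 -0.9 -0.1] op 0.602 j [ 0.32  0.71 -0.77  1.8   0.62  0.89 -0.91]
gripped t 9.82 tcp [0.6102 0.0926 0.061 ] yaw -0.168 F [ 1.1 -0.2  3.6] op 0.179 j [ 0.32  0.71 -0.77  1.8   0.62  0.89 -0.91]
end t 12.9 tcp [0.5293 0.0375 0.0609] yaw 1.382 F [-0.5  1.2  5.5] op 0.175 j [ 0.66  0.79 -1.13  1.99  0.89  0.97  0.45]
False theta 1.584564919832122 0.06989407614170622
 t 14.15 tcp [0.5285 0.0367 0.1888] yaw 1.381 F [-0.5  0.1 -1.8] op 0.506 j [ 0.77  0.64 -1.3   1.89  0.68  1.16  0.6 ]
```

View pics/f.png

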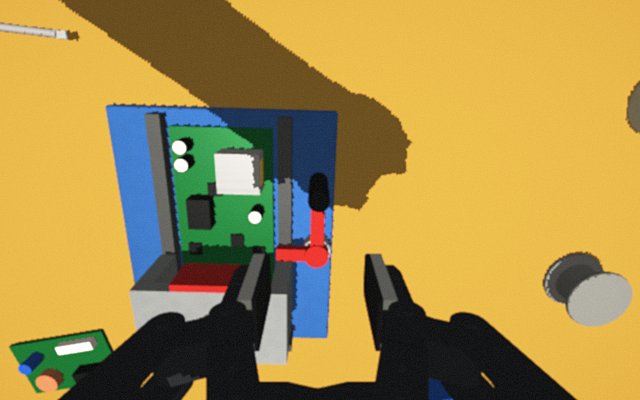

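The wrist view shows the lever parallel to the rails (knob at (318,190), pivot at (316,255)) with its tongue behind the bridge leg, so it is locked. The bridge's red plate is level with the tongue. Next is the orange probe, which I'll check from close up first.

```bash
python3 - <<'E'
from h import *
p=robot.sense()["tcp_pos"]; robot.move_straight([p[0],p[1],.26],vel=.25)
P=[.4565,-.3714,.27]
for y in (1.5708,-1.5708,0,3.1416):
    q=robot.inverse_kinematics(P,down(y)); q2=robot.inverse_kinematics(P[:2]+[.13],down(y)); q3=robot.inverse_kinematics(J(.05,0,.25),down(y))
    print(y,*[None if a is None else np.round(a,2) for a in (q,q2,q3)])
E
```

```text
1.5708 [ 1.45  0.6  -1.24  1.67  0.58  1.3   1.67] [ 1.38  0.74 -1.13  1.81  0.75  1.1   1.54] [ 0.84  0.72 -1.28  1.61  0.7   1.35  1.04]
-1.5708 [ 1.11  0.38 -0.65  1.68  0.25  1.16 -1.18] [ 1.    0.5  -0.52  1.83  0.31  0.89 -1.24] [ 0.44  0.43 -0.54  1.63  0.24  1.15 -1.73]
0 [ 1.37  0.51 -1.07  1.67  0.47  1.25  0.2 ] [ 1.28  0.64 -0.94  1.82  0.61  1.01  0.09] [ 0.65  0.52 -0.88  1.62  0.43  1.21 -0.32]
3.1416 [-0.18  0.49  1.12  1.75 -0.47  1.2  -2.07] [-0.14  0.71  1.11  1.9  -0.75  1.03 -1.83] [ 0.87  0.78 -1.38  1.6   0.78  1.41  2.55]
```

```bash
python3 - <<'E'
from h import *
robot.goto([.4565,-.3714,.26],down(-np.pi/2)); st()
f=robot.grab_frame("wrist"); g=robot.grab_frame("top"); np.savez("g.npz",**f); np.savez("gt.npz",**g)
save("g.png",f["image"])
W=world(g); Z=W[...,2]; v,u=np.mgrid[:400,:640]
m=(u>285)&(u<375)&(v>100)&(v<215)&(Z>.078)&(Z<.088)
r=cv2.minAreaRect(W[m][:,:2].astype(np.float32)*1000); print("plate",r,m.sum())
W=world(f); Z=W[...,2]; h=cv2.cvtColor(f["image"],cv2.COLOR_RGB2HSV).astype(int); H,S,V=h[...,0],h[...,1],h[...,2]
m=(Z>.12)&(Z<.19)&(H<13)&(S>150); 
if m.sum(): 
  print(m.sum(),np.nanmedian(W[m],0)); t=m&(Z>.16); print(t.sum(),cv2.minAreaRect(W[t][:,:2].astype(np.float32)*1000))
E
```

```text
t 16.28 tcp [ 0.4569 -0.3701  0.2593] yaw -1.568 F [0.5 0.7 0.7] op 0.501 j [ 1.1   0.39 -0.65  1.7   0.25  1.14 -1.18]
plate ((582.38134765625, -46.311317443847656), (154.3457489013672, 155.1116180419922), 77.58618927001953) 1115
1022 [ 0.46528167 -0.37219328  0.16425141]
664 ((459.56121826171875, -372.457763671875), (18.01927375793457, 17.443178176879883), 0.6087518334388733)
```

View pics/g.png

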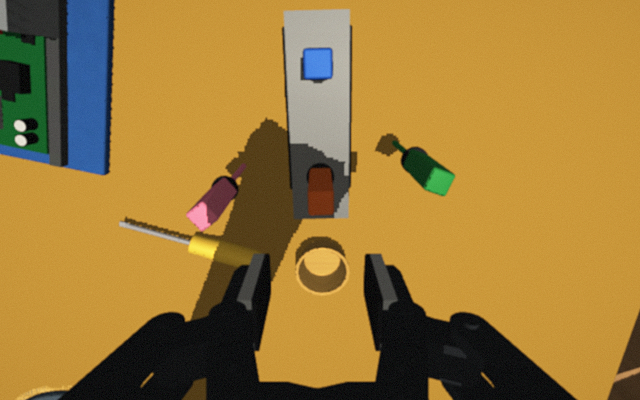

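The wrist view shows the orange handle in the near hole at (320,192), between pink (210,205) and green (430,172), with blue behind it at (317,63). The handle is square to the world axes. I'll grasp it and lift.

```bash
python3 - <<'E'
from h import *
o=down(-np.pi/2+.01); P=[.4585,-.3722]
robot.move_straight(P+[.20],vel=.25,attitude=o)
robot.move_straight(P+[.13],vel=.12,contact_N=12); st("down")
robot.grip(0.0,60); st("grip")
robot.move_straight(P+[.26],vel=.1); st("lift"); robot.sleep(.2)
f=robot.grab_frame("wrist"); save("i.png",f["image"]); np.savez("i.npz",**f)
g=robot.grab_frame("scene"); np.savez("is.npz",**g)
E
```

```text
down t 17.51 tcp [ 0.4593 -0.3725  0.131 ] yaw -1.561 F [ 0.9 -0.4  0.6] op 0.501 j [ 1.05  0.52 -0.59  1.82  0.36  0.9  -1.27]
grip t 17.85 tcp [ 0.4592 -0.3726  0.1312] yaw -1.561 F [-0.6  0.2  4.3] op 0.202 j [ 1.05  0.52 -0.59  1.82  0.36  0.9  -1.27]
lift t 19.3 tcp [ 0.4581 -0.372   0.2592] yaw -1.561 F [-0.3 -0.2 -0.4] op 0.198 j [ 1.1   0.39 -0.65  1.69  0.25  1.15 -1.18]
```

View pics/i.png

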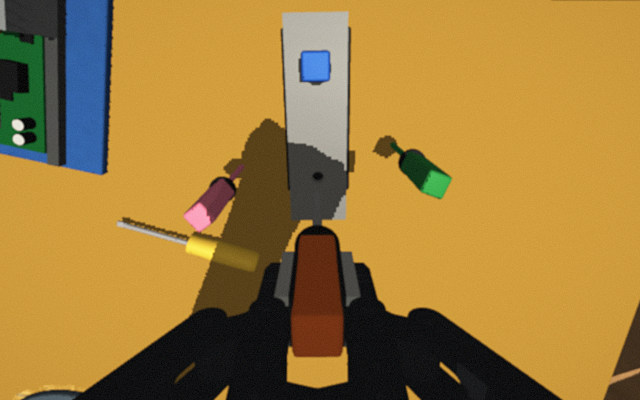

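The probe is held and upright, with the shoulder at (318,232) and the stand hole empty at (318,176). Next I go high above the bore and measure the tip against the collar in the same images.

```bash
python3 - <<'E'
from h import *
b=J(.05,0,.25); print(b)
robot.move_straight([b[0],b[1],.26],vel=.15); robot.move_straight(b,vel=.1); robot.sleep(.4); st()
f=robot.grab_frame("wrist"); np.savez("k.npz",**f); g=robot.grab_frame("scene"); np.savez("ks.npz",**g)
def proj(f,X):
    c=f["R"]@np.array(X)+f["t"]; return np.round([f["fx"]*c[0]/c[2]+f["cx"],f["fy"]*c[1]/c[2]+f["cy"]],1)
p=robot.sense()["tcp_pos"]
for n,q in (("w",f),("s",g)): print(n,"bore",proj(q,J(.05,0,.09)),"tip",proj(q,[p[0],p[1],p[2]-.121]),"fx",q["fx"])
A=cv2.resize(f["image"][100:300,220:420],None,fx=2,fy=2,interpolation=cv2.INTER_CUBIC)
c=proj(g,J(.05,0,.1)).astype(int); print(c)
B=cv2.resize(g["image"][c[1]-50:c[1]+50,c[0]-50:c[0]+50],None,fx=4,fy=4,interpolation=cv2.INTER_CUBIC)
save("k.png",np.hstack([A,B]))
E
```

```text
[np.float64(0.6208148003559966), np.float64(-0.06882198069690515), 0.25]
 t 22.69 tcp [ 0.6209 -0.0688  0.2502] yaw -1.561 F [-0.2  0.4 -1. ] op 0.204 j [ 0.55  0.47 -0.71  1.62  0.33  1.17 -1.8 ]
w bore [316.9 179.5] tip [316.9 193.9] fx 350.76148528868384
s bore [308.9 230.2] tip [308.9 215.3] fx 369.47092907516674
[308 226]
```

View pics/k.png

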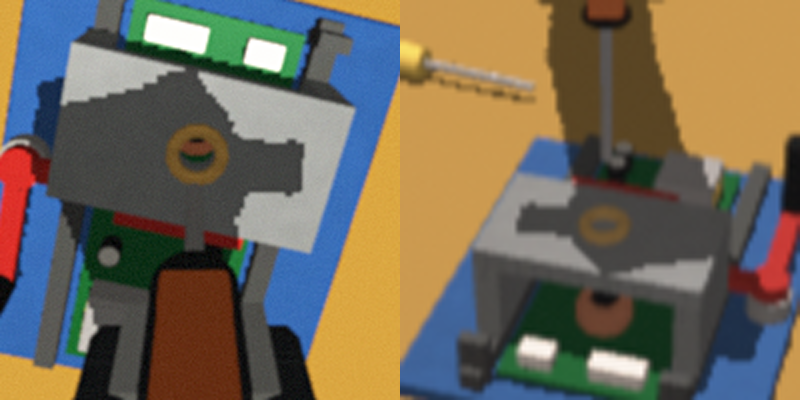

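In the left half (wrist), the collar centre is at about (318.5,177) full-frame and the rod comes from below. In the right half (scene), the collar is at about (309,232) and the rod tip at about (309.7,216.5). Both are within a few mm of prediction, so I'll refine numerically.

```bash
python3 - <<'E'
from h import *
def proj(f,X):
    c=f["R"]@np.array(X)+f["t"]; return np.round([f["fx"]*c[0]/c[2]+f["cx"],f["fy"]*c[1]/c[2]+f["cy"]],1)
def atz(f,u,v,z):
    d=f["R"].T@np.array([(u-f["cx"])/f["fx"],(v-f["cy"])/f["fy"],1]); c=-f["R"].T@f["t"]; return (c+d*(z-c[2])/d[2])[:2].round(4)
for n,(r0,r1,c0,c1) in (("k",(155,200,295,345)),("ks",(215,245,290,330))):
    f=dict(np.load(n+".npz")); W=world(f); Z=W[...,2]; h=cv2.cvtColor(f["image"],cv2.COLOR_RGB2HSV).astype(int)
    m=np.zeros(Z.shape,bool); m[r0:r1,c0:c1]=1
    c=m&(h[...,0]>12)&(h[...,0]<28)&(h[...,1]>110)
    v,u=np.nonzero(c); 
    hull=cv2.convexHull(np.c_[u,v].astype(np.float32)); e=cv2.fitEllipse(hull); print(n,c.sum(),"ellipse",np.round(e[0],2),e[1],"->",atz(f,*e[0],.089),"depth rect",[cv2.minEnclosingCircle(W[c&(Z>.086)][:,:2].astype(np.float32)*1000)])
    # rod: points between z .12 and .2 near tcp axis
    mm=(Z>.118)&(Z<.21)&(np.hypot(W[...,0]-.6208,W[...,1]+.0688)<.02)&(h[...,1]<70)
    for a in np.arange(.125,.18,.006):
        k=mm&(abs(Z-a)<.003)
        if k.sum(): print("  z%.3f"%a,k.sum(),W[k].mean(0).round(4), "px",np.argwhere(k).mean(0).round(1)[::-1])
f=dict(np.load("k.npz")); A=f["image"][165:235,280:360].astype(float); A=np.clip(A*1.8,0,255).astype(np.uint8)
save("l.png",cv2.resize(A,None,fx=7,fy=7,interpolation=cv2.INTER_CUBIC))
E
```

```text
k 557 ellipse [317.98 176.83] (30.724096298217773, 31.09261703491211) -> [ 0.623  -0.0697] depth rect [((622.8333740234375, -69.51824188232422), 13.750298500061035)]
  z0.131 7 [ 0.623  -0.0684  0.1332] px [316.4 192.9]
  z0.137 21 [ 0.6231 -0.0686  0.1371] px [316.6 194.4]
  z0.143 21 [ 0.6232 -0.0684  0.1433] px [316.4 197. ]
  z0.149 21 [ 0.6233 -0.0685  0.1492] px [316.5 199.7]
  z0.155 22 [ 0.6233 -0.0686  0.1552] px [316.6 202.5]
  z0.161 28 [ 0.6231 -0.0681  0.1609] px [315.8 205.8]
  z0.167 27 [ 0.6231 -0.0685  0.1667] px [316.5 208.8]
  z0.173 30 [ 0.6231 -0.0688  0.173 ] px [316.8 212.3]
  z0.179 30 [ 0.6231 -0.0686  0.1792] px [316.6 215.9]
ks 71 ellipse [311.36 228.92] (11.62745189666748, 18.692729949951172) -> [ 0.6148 -0.064 ] depth rect [((624.2098999023438, -69.18311309814453), 13.01408576965332)]
  z0.131 5 [ 0.6224 -0.0684  0.132 ] px [309.  214.6]
  z0.137 7 [ 0.6228 -0.0684  0.137 ] px [309.  212.7]
  z0.143 8 [ 0.6222 -0.0684  0.1431] px [309.  210.1]
  z0.149 7 [ 0.623  -0.0684  0.1497] px [309.  207.7]
  z0.155 7 [ 0.6222 -0.0687  0.1551] px [308.9 205.3]
  z0.161 8 [ 0.6222 -0.0682  0.161 ] px [309.1 202.9]
  z0.167 7 [ 0.6224 -0.0687  0.1674] px [308.9 200.3]
  z0.173 7 [ 0.6224 -0.0681  0.173 ] px [309.1 198. ]
  z0.179 8 [ 0.6225 -0.0686  0.1789] px [308.9 195.5]
```

View pics/l.png

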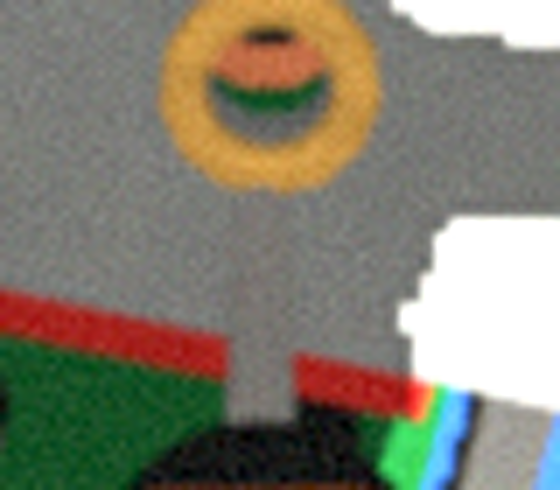

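The enhanced view shows the rod coming straight up under the collar, slightly left of its centre. The numbers put the collar axis at (0.623,-0.0696), and the rod axis at (0.6206,-0.0685) after correcting for its visible surface. I'll shift by +2.3/-1.1 mm, lower to just above the collar and measure again.

```bash
cat > m.py <<'E'
from h import *
def meas(n):
    f=robot.grab_frame("wrist"); np.savez(n+".npz",**f); p=robot.sense()["tcp_pos"]; W=world(f); Z=W[...,2]; h=cv2.cvtColor(f["image"],cv2.COLOR_RGB2HSV).astype(int)
    near=np.hypot(W[...,0]-.623,W[...,1]+.0696)<.025
    c=near&(Z>.084)&(Z<.095)&(h[...,0]>12)&(h[...,0]<28)&(h[...,1]>110)
    cc,rad=cv2.minEnclosingCircle(W[c][:,:2].astype(np.float32)*1000)
    k=near&(Z>.1)&(Z<p[2]-.05)&(h[...,1]<70)&(np.hypot(W[...,0]-p[0],W[...,1]-p[1])<.012)
    print(n,"collar",np.round(cc,1),round(rad,1),"rod surf",(W[k].mean(0)*1000).round(1),"zmin",Z[k].min().round(4),k.sum(),"tcp",np.round(p*1000,1))
    return f
E
python3 - <<'E'
from m import *
T=[.6231,-.0699]
robot.move_straight(T+[.25],vel=.05); robot.sleep(.3); meas("m1")
robot.move_straight(T+[.226],vel=.05); robot.sleep(.4); f=meas("m2"); st()
g=robot.grab_frame("scene")
A=cv2.resize(f["image"][130:230,270:370],None,fx=4,fy=4,interpolation=cv2.INTER_CUBIC)
B=cv2.resize(g["image"][185:265,270:350],None,fx=5,fy=5,interpolation=cv2.INTER_CUBIC)
save("m.png",np.clip(np.hstack([A,B])*1.5,0,255).astype(np.uint8))
E
```

```text
m1 collar [622.1 -69.9] 14.4 rod surf [625.3 -69.6 166. ] zmin 0.1317 276 tcp [623.1 -69.9 250. ]
m2 collar [622.  -70.1] 14.5 rod surf [625.4 -69.7 141.8] zmin 0.1062 285 tcp [623.1 -69.9 226.1]
 t 24.48 tcp [ 0.6231 -0.0699  0.2261] yaw -1.561 F [-0.  -0.1 -1.8] op 0.199 j [ 0.54  0.5  -0.7   1.64  0.35  1.13 -1.81]
```

View pics/m.png

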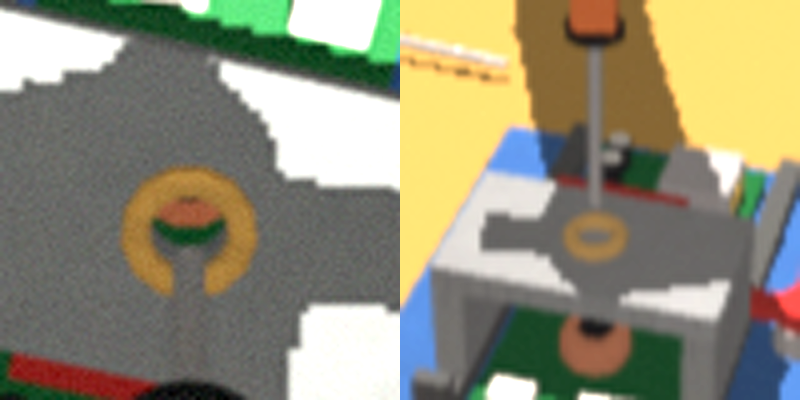

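Left, the rod (x≈189) is centred on the collar (x≈190). Right, the scene view agrees (rod 595, collar 596). The remaining offset is under 1 mm, so I lower the probe.

```bash
python3 - <<'E'
from m import *
T=[.6228,-.0699]
robot.move_straight(T+[.222],vel=.04)
print(robot.move_straight(T+[.1755],vel=.04,contact_N=6)); robot.sleep(.5); st()
f=robot.grab_frame("wrist"); g=robot.grab_frame("scene"); np.savez("n.npz",**f); np.savez("ns.npz",**g)
A=cv2.resize(f["image"][130:230,270:370],None,fx=4,fy=4,interpolation=cv2.INTER_CUBIC)
B=cv2.resize(g["image"][185:265,270:350],None,fx=5,fy=5,interpolation=cv2.INTER_CUBIC)
save("n.png",np.clip(np.hstack([A,B])*1.5,0,255).astype(np.uint8))
W=world(g);Z=W[...,2]
k=(np.hypot(W[...,0]-.6228,W[...,1]+.0699)<.006)&(Z<.071)&(Z>.04)
print(k.sum(), (W[k].min(0).round(4),W[k].mean(0).round(4)) if k.any() else "")
W=world(f);Z=W[...,2]
k=(np.hypot(W[...,0]-.6228,W[...,1]+.0699)<.006)&(Z<.13)&(Z>.095); print("rod surf",W[k].mean(0).round(4) if k.any() else "")
E
```

```text
False
 t 26.58 tcp [ 0.6228 -0.0699  0.1755] yaw -1.561 F [ 0.2  0.2 -0.2] op 0.203 j [ 0.53  0.54 -0.68  1.7   0.39  1.04 -1.84]
0 
rod surf [ 0.6249 -0.0696  0.1066]
```

View pics/n.png

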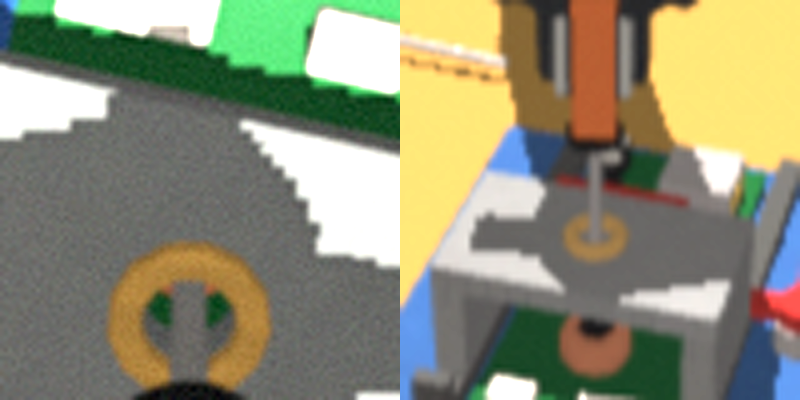

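The rod passes down the middle of the collar in both views: wrist, rod 190 against collar 190; scene, rod 596 against collar 596. There is no contact force, and the tip is about 36 mm below the collar top. I'm handing in.

```bash
python3 -c "
from h import *
st(); robot.close_job()"
```

```text
t 26.68 tcp [ 0.6228 -0.0699  0.1755] yaw -1.561 F [-0.1 -0.5 -0.6] op 0.203 j [ 0.53  0.54 -0.68  1.7   0.39  1.04 -1.84]
the job is handed in; nothing more can be done
```

I pushed the bridge home, swung the lock lever round, and lowered the orange probe through the brass hole. I then handed the job in at 26.7 s with the gripper still holding the probe there.

**Last checks:**
- **Bridge:** a second push with a 25 N limit stopped at the same place (within 0.2 mm), so it was against its stop.
- **Lever:** it reached about 1.58 rad, and the wrist camera showed it parallel to the rails with its tongue behind the bridge leg.
- **Probe:** the rod was vertical and centred in the hole to about 1 mm. The tip was about 36 mm below the collar top, with no measurable contact force during or after lowering.

**Disagreements and gaps:**
- My first estimate of the hole from the top camera was about 2 mm off. I corrected it by comparing rod and collar in the same wrist image.
- Two automatic checks gave no usable result. The top-camera re-fit of the bridge outline was spoiled, probably by the arm in view. The scene camera found no rod points under the bridge, so tip depth comes from the arm position and rod length.
- I made no final check that the bystanders had stayed put, but I felt no unexpected contact.

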